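Hold a vial over the plugged-in lamp with tongs

ROBOT

A 6-joint arm with a two-finger parallel gripper is mounted at the origin on the work surface. World frame = base frame: x ahead of the robot, y to its left, z up, the work surface at z = 0. Lengths are in m, angles in rad, forces in N, time in s.
With the tool pointing down it reaches from about 0.375 to 0.975 m from the base axis. Payload 3.8 kg.
Tool frame: the origin (TCP) lies at the very end of the fingers, on their centre line; the grasp point (between the pads) lies 19 mm behind it; z points along the fingers, y is the direction in which the jaws open and shut (so a half turn about z gives the same grasp; the last joint's range is limited). The gripper opens to 85 mm and grips with 20 to 120 N. Pads are 22 mm wide; open, the fingers measure 114 mm over their backs; the gripper's body (76 mm by 85 mm) begins 54 mm behind the grasp point. The pads swing forward as they close: fully open they stand 13 mm farther back than shut.
Start: joints at [-1.28, 0.264, 1.604, -0, 1.274, -0.037], TCP at [0.217, -0.639, 0.231] pointing down, gripper open.
Joint ranges: [-2.63, 2.63], [-0.94, 2.18], [0.31, 2.57], [-1.31, 4.45], [0, 2.66], [-2.55, 2.55]. Speed limits (rad/s): [2.57, 2.57, 3.14, 3.14, 3.14, 3.14].

INTERFACE

Orientations are given as a rotation vector (axis times angle).
In Python, from workcell import status, read_camera, camera_info, order gives the robot as it stands.
- The arm moves only by the tool move_arm, never from a script. Its argument "deltas" is a list of rows, each a list of 3 entries, a list of its own where there are three numbers: the turn, a rotation vector about the world's x, y, z as a fraction of full scale, then the shift along the world's x, y, z as a fraction of full scale, then the closure, from -1 (fully open) to 1 (shut), so that 0 is half open. A call has 1 to 20 rows; each row is the pose to reach, as a shift and turn from the pose commanded when the call began; what a row does not reach only later rows make up. Full scale, the value 1, is 0.1 m for a shift and pi/2 rad for a turn. A row lasts 1/8 s, in which the tool goes at most 62.5 mm and 10.7 degrees, less where a joint would pass 70% of its speed; a pose out of reach is approached as far as the arm can. A call with a number of a shift or a turn outside -1 to 1 is refused whole. A call with a gripper value outside its range is refused whole. The fingers move at their own pace and stop on an object; "grip_force" is the grip in N (left out, the last holds). Time passes only in rows, so rows that repeat a pose let the fingers close. It gives the time, the measured TCP pose, the force and the opening at its end, in the units of the state.
- status.read_state(): the state, without advancing time (a new reading comes with each control period).
- read_camera(name): name is "scene" or "top" or "wrist"; returns (picture, depth): 400x640x3 uint8, red, green, blue; 400x640 float32, m along the optical axis (not along the pixel's ray), 0 where there is no reading.
- camera_info(name): a dict with "K" (3x3 intrinsics, pixels), "R" (3x3) and "t" (3): a world point X has camera coordinates R X + t. Camera axes: x right, y down, z forward; pixel columns grow to the right and rows downward; lengths in m; the calibration is good to about 2 mm. A picture is of the moment at which its call begins: read the wrist's pose just before it. camera_info takes no time and is no camera call; for the wrist camera it gives the pose at the moment of the call.
- order.finish_job(): hands the job in, once; it reports no verdict.
The state is a dict: "time": time; "q": joint angles; "joint_vel": joint speeds; "joint_torque": joint torques, N m; "tool_pos": TCP position; "tcp_rot": TCP orientation; "wrist_force": force on the tool from outside, world axes, zero at the start; "torque": the same for the moment, N m; "width": opening from 0.0 (shut) to 1.0 (fully open).
Only numpy, scipy, OpenCV 4.12 (cv2) and the standard library are available. Lean on these libraries where they do the work, as an engineer would, in place of code of your own. Each camera call takes 0.05 s, during which the arm holds its last target. There are 200 camera calls.

TASK

Plug the lamp block fully home, upright, into the square socket of the light base and let go of it. Then pick up the tongs, close their jaws on the short capped vial in the open dish, and lift it out upright, without the robot itself touching the vial. Finish while holding the vial still with the tongs, upright and centred above the lamp with a gap of about 5 cm, and leave the other things on the bench where they are.

Things in the scene. Friction and masses are not known exactly. Their poses are not given: they have to be found in the camera images.
- lamp_center (a point): Lamp block: aluminium block 36 x 36 x 44 mm, white lens on top, square black prong beneath (22 x 22 mm, 20 mm long, tapered over its last 3 mm). It starts upright on its prong on the bench, 64 mm high in all. The point is the centre of the 44 mm high block, 42 mm above the prong's end; x, y along its sides, z up. About 120 g.
- lamp_tip (a point): Centre of the end face of the lamp block's prong; same axes.
- socket (a point): Centre of the mouth of the square socket in the light base, a fixed beige slab 110 x 110 x 30 mm; hole 24 x 24 mm, 24 mm deep, in the middle of its top, 30 mm above the bench. x, y along the hole's sides, z up. The prong fits in any of four quarter turns; when home, the block's shoulder rests on the slab.
- tongs_grip (a point): Steel tongs lying on edge, about 215 mm long, 125 g. Point: midway between the two finger plates of the free tongs, 17 mm above their underside; x to the jaws, y to the left arm, z up. Plates 44 mm long, 34 mm high, 56 mm over the outsides when free, 38 mm when closed on the vial. Hinge 90 mm behind, jaws 100 mm ahead. The frame belongs to the left arm and swings a few degrees as it closes.
- jaw_left (a point): Centre of the inner face of the left (+y) jaw, a grey plastic pad 32 mm long, 18 mm high, 5 mm thick, 9 mm above the tongs' underside (the arms are 18 mm high too). The jaws stand 64 mm apart when free and lie parallel when 26 mm apart.
- jaw_right (a point): Centre of the inner face of the right jaw, same size, on the other arm (tongs_arm).
- tongs_arm (a joint): Angle by which the tongs are squeezed: 0 free, 0.2 rad closed on the vial, 0.32 rad the stop. A spring opens them, pushing 4 to 8 N at the plates: held part-way (about 50 mm over the plates) they can be carried with the jaws still about 51 mm apart.
- vial_center (a point): Short amber vial with black cap, upright cylinder 26 mm across, 48 mm high, about 35 g, standing on the floor (3 mm thick) of the open dish, near its middle. The point is its centre, 24 mm above its underside; z along its axis.
- dish: Open glass dish, 92 mm across, 14 mm high, wall 3 mm, floor 3 mm; origin under its centre. It may be brushed against.
- closed_dish: Bystander: closed glass dish with lid, 92 mm across, 17 mm high, empty; origin under its centre. It and the open dish trade places.
- dish_stack: Bystander: stack of two closed dishes, 92 mm across, 34 mm high; origin under its centre.
- watch_glass: Bystander: small flat glass disc, 50 mm across, 6 mm thick; origin under its centre.
- slide_box: Bystander: grey slide box 50 x 85 x 28 mm; origin under its centre.
- wash_bottle: Bystander: white bottle 56 mm across, 110 mm high; origin under its centre.
- jar: Bystander: amber jar 56 mm across, 70 mm high; origin under its centre.
- tall_vial: Bystander: tall thin amber vial with black cap, 22 mm across, 85 mm high, standing on the bench; not the one wanted; origin under its centre.

How it is judged:
By the outcome, as a careful person would: the job done as asked, in the order asked, and still so for the second after the job is handed in, while the arm keeps its last pose, push and grip.
It also fails if it takes over 66 s, if anything falls off the work surface, if the arm or the gripper's body presses on something with over 40 N, if the wrist force passes 120 N, or if a joint passes its speed limit or range.

## Working session

There is one attempt and no reset: what is moved stays moved. The work goes in short steps, Python scripts to look and compute and a tool call to move; the robot and the scene stay as the last step left them, time stands still between calls to the robot, and variables do not carry over. Pictures are saved under pics/ and viewed, about 8 in all and at most 12, crops included, and the job is handed in when it is done.

Besides the shell and the picture viewer there is one more tool, called after "Call:" as name(argument=value, ...), one argument or row to a line, values as JSON. move_arm: Moves the arm, as the interface text tells. Its arguments: {"type":"object","properties":{"deltas":{"type":"array","items":{"type":"array"}},"grip_force":{"type":"number"}},"required":["deltas"]}

```bash
ls; mkdir -p pics; cat > h.py <<'E'
import numpy as np, cv2
from workcell import status, read_camera, camera_info, order
def snap(name, fn=None):
    ci=camera_info(name); im,d=read_camera(name)
    if fn:
        cv2.imwrite(f'pics/{fn}.png', im[:,:,::-1]); np.savez(f'pics/{fn}.npz',im=im,d=d,**{k:np.array(ci[k]) for k in 'KRt'})
    return im,d,ci
def load(fn):
    z=np.load(f'pics/{fn}.npz'); return z['im'],z['d'],{k:z[k] for k in 'KRt'}
def ray(ci,u,v):
    R=np.array(ci['R']);t=np.array(ci['t'])
    return -R.T@t, R.T@np.linalg.solve(np.array(ci['K']),np.array([u,v,1.]))
def onz(ci,u,v,z):
    c,r=ray(ci,u,v); return c+r*(z-c[2])/r[2]
def cloud(d,ci):
    v,u=np.mgrid[:d.shape[0],:d.shape[1]]
    p=np.linalg.inv(np.array(ci['K']))@np.stack([u.ravel(),v.ravel(),np.ones(u.size)])*d.ravel()
    X=(np.array(ci['R']).T@(p-np.array(ci['t']).reshape(3,1))).T.reshape(*d.shape,3)
    X[d==0]=np.nan; return X
def proj(ci,X):
    p=np.array(ci['K'])@(np.array(ci['R'])@np.array(X)+np.array(ci['t']).ravel()); return p[:2]/p[2]
E
python3 - <<'E'
from h import *
for n in ('top','scene'):
    im,d,ci=snap(n,n+'0'); print(n,-np.array(ci['R']).T@np.array(ci['t']).ravel(),np.array(ci['R'])[2], ci['K'][0][0])
print(status.read_state())
E
```

```text
pics
top [0.44007843 0.05264484 1.36294862] [ 0.08485256 -0.00425653 -0.99638443] 515.6238902588049
scene [1.12092076 0.55717279 0.63938484] [-0.5872133  -0.53683684 -0.60579431] 444.68341451513896
{'time': 0.1, 'q': array([-1.27986930e+00,  2.64691970e-01,  1.60524277e+00, -1.37099901e-05,
        1.27369837e+00, -3.69113968e-02]), 'joint_vel': array([-6.84098221e-04,  9.37707746e-05, -7.78281068e-04, -3.30407439e-04,
        1.81124832e-03, -2.11966817e-04]), 'joint_torque': array([ 1.93398200e-04, -5.16706181e+01, -3.68589163e+01, -6.85698964e-06,
        6.28957583e-03, -4.01780540e-05]), 'tool_pos': array([ 0.21714497, -0.63842028,  0.2300741 ]), 'tcp_rot': array([-3.09748424e+00, -5.12340546e-01,  4.26129857e-04]), 'wrist_force': array([-0.10354663, -0.31139375, -0.05818348]), 'torque': array([-0.00501098,  0.03112342, -0.02470009]), 'width': 0.9997665584512802}
```

View pics/top0.png

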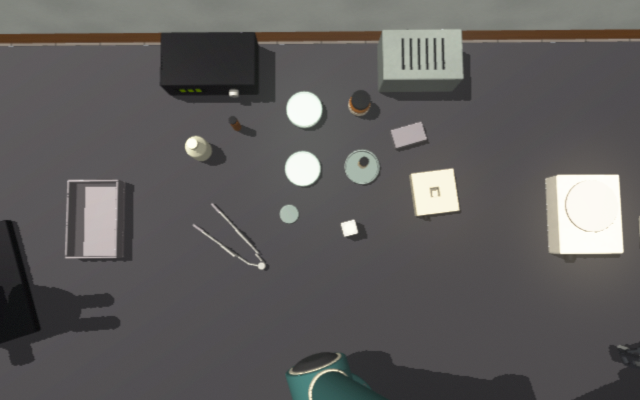

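View pics/scene0.png

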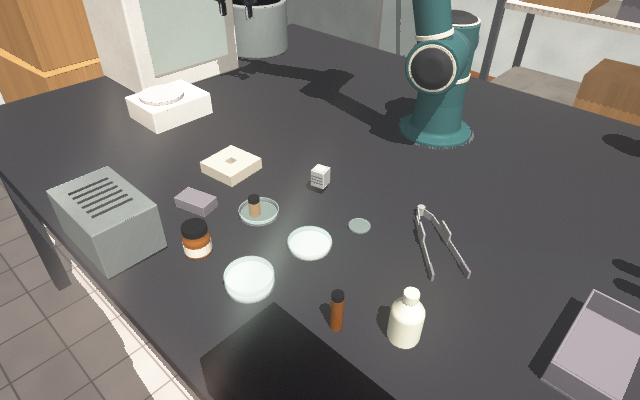

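Top view: lamp (349,228), socket slab (434,192), open dish with vial (362,167), tongs hinge (262,266) with jaws (213,206)/(195,226). The scene view agrees.

```bash
python3 - <<'E'
from h import *
im,d,ci=load('top0'); X=cloud(d,ci)
for n,u,v,z in [('lamp',349,228,.064),('sock',434,192,.03),('dish',362,167,.014),('vialcap',364,161,.05),('hinge',262,266,.02),('jawA',213,206,.018),('jawB',195,226,.018),('plA',240,238,.034),('plB',229,250,.034),('watch',289,214,.006),('closed',303,169,.017),('slide',408,135,.028),('jar',360,100,.07)]:
    print(n,onz(ci,u,v,z).round(3),X[v,u].round(3))
hsv=cv2.cvtColor(im,cv2.COLOR_RGB2HSV)
for n,(a,b,c,e),z in [('lamp',(335,215,362,242),.064),('sock',(405,162,465,222),.03)]:
    g=im[b:e,a:c].min(2); m=(g>110).astype(np.uint8)
    cs,_=cv2.findContours(m,0,1); k=max(cs,key=cv2.contourArea)+[a,b]
    P=np.array([onz(ci,*p[0],z)[:2] for p in k]).astype(np.float32)*1000
    print(n,cv2.minAreaRect(P))
Z=X[:,:,2]
m=((Z>.008)&(Z<.045)); m[:, :185]=0;m[:,275:]=0;m[:195]=0;m[275:]=0
pts=X[m]; print(len(pts),pts.min(0),pts.max(0))
hi=X[m&(Z>.025)]; print('plates',len(hi)); 
cv2.imwrite('pics/tongs_crop.png',cv2.resize(im[195:280,180:300,::-1],None,fx=6,fy=6,interpolation=cv2.INTER_CUBIC))
E
```

```text
lamp [ 0.468 -0.033  0.064] [ 0.468 -0.033  0.065]
sock [ 0.56  -0.257  0.03 ] [ 0.562 -0.263  0.006]
dish [ 0.629 -0.073  0.014] [ 0.628 -0.072  0.024]
vialcap [ 0.64  -0.075  0.05 ] [ 0.64  -0.075  0.049]
hinge [0.373 0.19  0.02 ] [0.373 0.19  0.026]
jawA [0.529 0.319 0.018] [0.529 0.318 0.021]
jawB [0.477 0.365 0.018] [0.477 0.366 0.015]
plA [0.445 0.245 0.034] [0.445 0.25  0.004]
plB [0.415 0.273 0.034] [0.414 0.276 0.017]
watch [0.507 0.121 0.006] [0.507 0.121 0.004]
closed [0.625 0.083 0.017] [0.624 0.083 0.018]
slide [ 0.711 -0.194  0.028] [ 0.711 -0.194  0.027]
jar [ 0.794 -0.065  0.07 ] [ 0.794 -0.065  0.071]
lamp ((469.0118103027344, -31.910781860351562), (38.33666229248047, 39.17586898803711), 13.482076644897461)
sock ((561.2824096679688, -257.0639953613281), (113.04754638671875, 117.9484634399414), 6.6894097328186035)
365 [0.35369561 0.16812189 0.00801048] [0.54863339 0.39397338 0.04103228]
plates 72
```

View pics/tongs_crop.png

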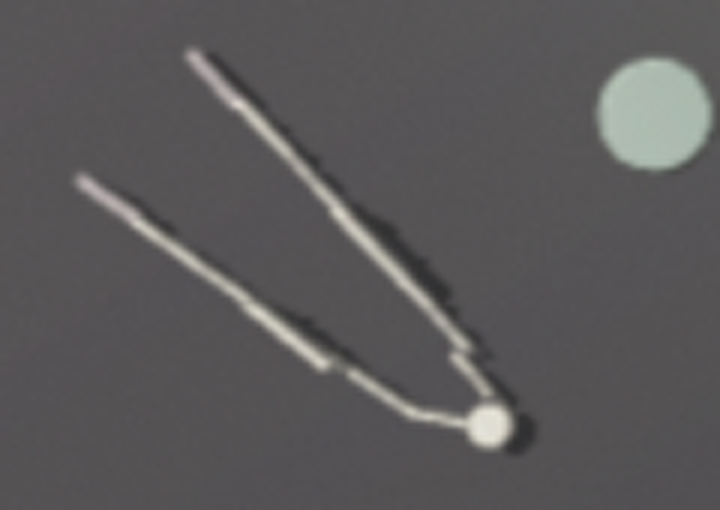

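Crop: tongs hinge at crop (490,425), left (lower) plate (287,335), right plate (400,278), pads at upper left; jaws head about 50° from world x. Moving over, with a wrist look on the way.

Call:
move_arm(
  deltas=[
    [[0,0,0],[0.22,0.5,0],-1],
    [[0,0,0],[0.44,1,0],-1],
  ],
)

```text
time: 0.35
tool_pos: [0.2613, -0.5379, 0.2302]
tcp_rot: [-3.098, -0.51, 0.0]
wrist_force: [-0.4, 0.6, -0.1]
width: 1.001
```

Call:
move_arm(
  deltas=[
    [[0,0,0],[0.22,0.5,0],-1],
    [[0,0,0],[0.44,1,0],-1],
  ],
)

```text
time: 0.6
tool_pos: [0.3056, -0.4372, 0.2307]
tcp_rot: [-3.099, -0.512, 0.0]
wrist_force: [0.8, 0.9, 0.3]
width: 0.998
```

Call:
move_arm(
  deltas=[
    [[0,0,0],[0.22,0.5,0],-1],
    [[0,0,0],[0.44,1,0],-1],
  ],
)

```text
time: 0.85
tool_pos: [0.3495, -0.3372, 0.2309]
tcp_rot: [-3.099, -0.512, 0.0]
wrist_force: [0.6, -0.1, -0.4]
width: 1.0
```

Call:
move_arm(
  deltas=[
    [[0,0,0],[0.35,0.5,0],-1],
    [[0,0,-0.05],[0.7,1,0],-1],
    [[0,0,-0.05],[0.7,1,0],-1],
  ],
)

```text
time: 1.23
tool_pos: [0.4209, -0.2355, 0.231]
tcp_rot: [-3.115, -0.4, -0.0]
wrist_force: [-0.4, -0.4, 1.2]
width: 0.998
```

```bash
python3 - <<'E'
from h import *
s=status.read_state(); print(s['time'],s['tool_pos'],s['tcp_rot'],s['joint_vel'].round(3))
im,d,ci=snap('wrist','w1'); print(-np.array(ci['R']).T@np.array(ci['t']).ravel()-s['tool_pos'],np.array(ci['R']))
print(proj(ci,[.56,-.257,.03]),proj(ci,[.468,-.033,.064]))
E
```

```text
1.225 [ 0.42086786 -0.23549534  0.23096927] [-3.11481107e+00 -3.99937270e-01 -4.15316059e-04] [-0.074  0.003 -0.002 -0.046  0.004 -0.063]
[0.07111519 0.01812176 0.14264138] [[ 0.25248411 -0.96760052 -0.00100168]
 [-0.92627995 -0.24200102  0.2888615 ]
 [-0.27974495 -0.0720051  -0.95737037]]
[371.61992433  54.33435762] [137.99424985  83.68017388]
```

View pics/w1.png

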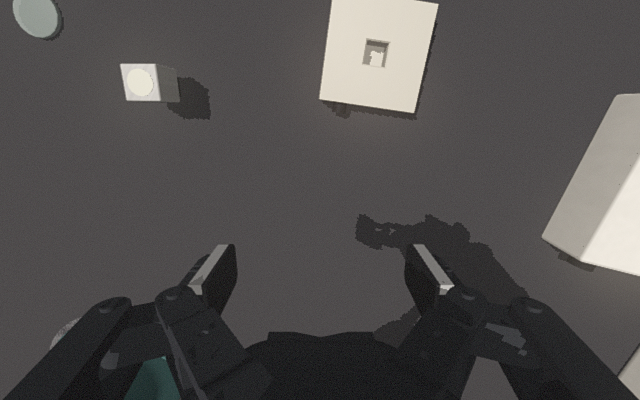

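Wrist view: hole at about (375,53), lamp lens at (140,82), both clear. Going to a closer lamp view.

Call:
move_arm(
  deltas=[
    [[0,0,0],[0.02,0.5,0],-1],
    [[0,0,0],[0.04,1,0],-1],
  ],
)

```text
time: 1.52
tool_pos: [0.4226, -0.1396, 0.2309]
tcp_rot: [3.118, 0.386, -0.001]
wrist_force: [0.5, -0.6, -0.1]
width: 0.998
```

Call:
move_arm(
  deltas=[
    [[0,0,0],[0.02,0.5,0],-1],
    [[0,0,0],[0.04,0.95,0],-1],
    [[0,0,0],[0.04,0.95,0],-1],
    [[0,0,0],[0.04,0.95,0],-1],
  ],
)

```text
time: 2.02
tool_pos: [0.4271, -0.0453, 0.2311]
tcp_rot: [3.117, 0.39, -0.001]
wrist_force: [-0.5, -0.6, -0.2]
width: 1.0
```

```bash
cat >> h.py <<'E'
def yaw(s):
    from scipy.spatial.transform import Rotation as Ro
    x=Ro.from_rotvec(s['tcp_rot']).as_matrix()[:,0]; return np.degrees(np.arctan2(x[1],x[0]))
def rect(mask,ci,z,near):
    cs,_=cv2.findContours(mask.astype(np.uint8),cv2.RETR_LIST,cv2.CHAIN_APPROX_NONE); best=None
    for k in cs:
        if cv2.contourArea(k)<60: continue
        P=np.array([onz(ci,*p[0],z)[:2] for p in k]).astype(np.float32)*1000
        r=cv2.minAreaRect(P); e=np.hypot(*(np.array(r[0])-np.array(near)*1000))
        if best is None or e<best[0]: best=(e,r,k)
    return best
E
python3 - <<'E'
from h import *
s=status.read_state(); print(s['time'],s['tool_pos'],yaw(s))
im,d,ci=snap('wrist','w2'); X=cloud(d,ci); Z=X[:,:,2]
p=proj(ci,[.468,-.033,.064]); print(p)
m=(Z>.055)&(Z<.075)&(np.hypot(X[:,:,0]-.468,X[:,:,1]+.033)<.04)
print(np.nanmedian(Z[m]),rect(m,ci,.064,(.468,-.033))[1])
im1,d1,c1=load('w1'); X1=cloud(d1,c1); Z1=X1[:,:,2]
m1=(Z1>.055)&(Z1<.075)&(np.hypot(X1[:,:,0]-.468,X1[:,:,1]+.033)<.04); print(rect(m1,c1,.064,(.468,-.033))[1])
sl=(Z1>.022)&(Z1<.04)&(np.hypot(X1[:,:,0]-.56,X1[:,:,1]+.257)<.09); print('slab z',np.nanmedian(Z1[sl])); hole=(~sl).astype(np.uint8)
print('hole d',rect(hole[20:90,345:410],dict(c1),.03,(0,0)) is not None)
hm=np.zeros_like(hole);hm[30:80,350:405]=hole[30:80,350:405]; print('hole',rect(hm,c1,.03,(.56,-.257))[1])
cv2.imwrite('pics/w2c.png',np.hstack([cv2.resize(im[60:240,220:420,::-1],None,fx=2,fy=2),cv2.resize(im1[0:120,310:443,::-1],None,fx=3,fy=3)]))
E
```

```text
2.025 [ 0.42710874 -0.04530315  0.23112759] 14.250932523238177
[318.18509152 137.83798854]
0.06413134678688932 ((470.1597595214844, -34.90475082397461), (35.5438117980957, 35.426822662353516), 14.234323501586914)
((470.552001953125, -37.774139404296875), (35.79938888549805, 40.12980651855469), 14.616747856140137)
slab z 0.03001264609618812
hole d True
hole ((561.2997436523438, -260.4476623535156), (22.527990341186523, 22.667943954467773), 6.6232452392578125)
```

View pics/w2c.png

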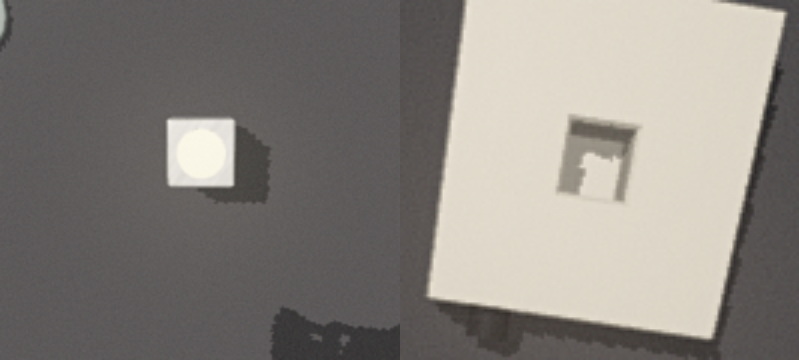

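Lamp at (0.470,-0.035), top 64 mm, yaw 14.2° (tool aligned); hole at (0.561,-0.260), yaw 6.6°. Grasping.

Call:
move_arm(
  deltas=[
    [[0,0,0],[0.43,0.1,-0.4],-1],
    [[0,0,0],[0.43,0.1,-1],-1],
  ],
)

```text
time: 2.33
tool_pos: [0.4755, -0.0361, 0.1331]
tcp_rot: [3.115, 0.387, 0.014]
wrist_force: [0.2, 0.6, -1.4]
width: 0.998
```

Call:
move_arm(
  deltas=[
    [[0,0,0],[0,0,-0.5],-1],
    [[0,0,0],[0,0,-0.9],-0.3],
    [[0,0,0],[0,0,-1],0],
    [[0,0,0],[0,0,-1],1],
    [[0,0,0],[0,0,-1],1],
    [[0,0,0],[0,0,-1],1],
    [[0,0,0],[0,0,-1],1],
    [[0,0,0],[0,0,-1],1],
  ],
  grip_force=40,
)

```text
time: 3.32
tool_pos: [0.4706, -0.034, 0.0318]
tcp_rot: [3.117, 0.391, 0.001]
wrist_force: [-0.2, -0.1, -1.2]
width: 0.415
```

Call:
move_arm(
  deltas=[
    [[0,0,0],[0,0,0.4],1],
    [[0,0,-0.04],[0.1,-0.4,0.8],1],
    [[0,0,-0.085],[0.2,-0.9,1],1],
  ],
)

```text
time: 3.7
tool_pos: [0.4921, -0.1246, 0.1341]
tcp_rot: [3.135, 0.182, 0.007]
wrist_force: [1.3, -0.0, -1.1]
width: 0.414
```

Call:
move_arm(
  deltas=[
    [[0,0,0],[0.15,-0.5,0.4],1],
    [[0,0,0],[0.27,-1,0.65],1],
  ],
)

```text
time: 3.95
tool_pos: [0.5181, -0.2255, 0.1983]
tcp_rot: [3.136, 0.183, 0.003]
wrist_force: [1.1, 0.5, -1.1]
width: 0.417
```

Call:
move_arm(
  deltas=[
    [[0,0,0],[0,-0.46,0],1],
    [[0,0,0],[0,-0.46,0],1],
    [[0,0,0],[0,-0.46,0],1],
    [[0,0,0],[0,-0.46,0],1],
  ],
)

```text
time: 4.45
tool_pos: [0.517, -0.2687, 0.1957]
tcp_rot: [-3.135, -0.183, 0.002]
wrist_force: [-0.1, 0.9, -0.7]
width: 0.42
```

```bash
python3 - <<'E'
from h import *
s=status.read_state(); print(s['time'],s['tool_pos'],yaw(s),s['wrist_force'].round(1))
im,d,ci=snap('wrist','w3'); X=cloud(d,ci); Z=X[:,:,2]
a,b=proj(ci,[.561,-.259,.03]); print(a,b); a=int(a);b=int(b)
sl=(Z>.022)&(Z<.04); hm=np.zeros(sl.shape,np.uint8); hm[b-32:b+32,a-32:a+32]=~sl[b-32:b+32,a-32:a+32]
print('depth hole',rect(hm,ci,.03,(.561,-.259))[1])
g=cv2.cvtColor(im,cv2.COLOR_RGB2GRAY); print(np.median(g[sl]))
gm=np.zeros_like(hm); gm[b-32:b+32,a-32:a+32]=g[b-32:b+32,a-32:a+32]<np.median(g[sl])-25
print('grey hole',rect(gm,ci,.03,(.561,-.259))[1])
gs=sl&(g>np.median(g[sl])-40); r=rect(gs,ci,.03,(.561,-.259)); print('slab',r[1])
cv2.imwrite('pics/w3c.png',cv2.resize(im[20:,120:520,::-1],None,fx=1.55,fy=1.55))
E
```

```text
4.45 [ 0.51695963 -0.26869052  0.19566937] 6.695805495722772 [-0.1  0.9 -0.7]
315.95875810618315 135.8229704778001
depth hole ((562.564697265625, -261.5233154296875), (21.780092239379883, 24.118541717529297), 6.69188928604126)
212.0
grey hole ((562.9182739257812, -260.3818664550781), (24.867883682250977, 24.55086326599121), 6.694398403167725)
slab ((562.319091796875, -261.0474853515625), (109.6980972290039, 109.87265014648438), 6.683679103851318)
```

View pics/w3c.png

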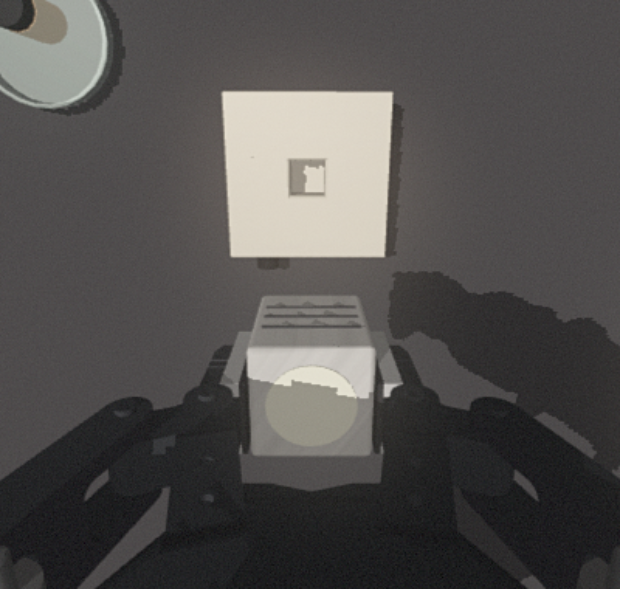

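Hole at crop (307,177); the lamp is held square in the fingers. Quick check of the lamp's offset in hand from the same picture.

```bash
python3 - <<'E'
from h import *
im,d,ci=load('w3'); X=cloud(d,ci); Z=X[:,:,2]
t=np.array([.51696,-.26869,.19567]); a=np.radians(6.7)
m=(np.abs(Z-.228)<.006); m[:,:260]=0; m[:,390:]=0
print(m.sum(),np.nanmedian(Z[m])); r=rect(m,ci,float(np.nanmedian(Z[m])),t[:2])[1]; print(r)
o=np.array(r[0])/1000-t[:2]; print('tool x,left',o@[np.cos(a),np.sin(a)],o@[-np.sin(a),np.cos(a)])
E
```

```text
7022 0.2290915107949825
((520.05126953125, -270.453125), (38.30862045288086, 55.49595260620117), 6.730419635772705)
tool x,left 0.0028644530749018797 -0.0021117446962512286
```

```bash
python3 - <<'E'
from h import *
im,d,ci=load('w3'); g=cv2.cvtColor(im,cv2.COLOR_RGB2GRAY).astype(int); X=cloud(d,ci)
t=np.array([.51696,-.26869,.19567]); a=np.radians(6.7)
for c in (300,320,340):
    print(c,[(r,g[r,c],round(float(X[r,c,2]),3)) for r in list(range(238,250,1))+list(range(308,320,1))])
for r in (243.5,313.5):
    o=onz(ci,320,r,.228)[:2]-t[:2]; print(r,o@[np.cos(a),np.sin(a)])
for c in (279.5,362.5):
    o=onz(ci,c,280,.228)[:2]-t[:2]; print(c,o@[-np.sin(a),np.cos(a)])
print([(c,g[262,c],round(float(X[262,c,2]),3)) for c in list(range(272,286))+list(range(354,370))])
E
```

```text
300 [(238, np.int64(126), 0.221), (239, np.int64(126), 0.224), (240, np.int64(126), 0.226), (241, np.int64(124), 0.225), (242, np.int64(122), 0.226), (243, np.int64(143), 0.228), (244, np.int64(167), 0.227), (245, np.int64(186), 0.228), (246, np.int64(191), 0.228), (247, np.int64(195), 0.23), (248, np.int64(199), 0.229), (249, np.int64(199), 0.23), (308, np.int64(123), 0.229), (309, np.int64(127), 0.229), (310, np.int64(125), 0.23), (311, np.int64(126), 0.229), (312, np.int64(130), 0.228), (313, np.int64(121), 0.228), (314, np.int64(94), 0.228), (315, np.int64(79), -0.001), (316, np.int64(83), -0.0), (317, np.int64(77), -0.0), (318, np.int64(79), 0.002), (319, np.int64(87), 0.0)]
320 [(238, np.int64(124), 0.223), (239, np.int64(127), 0.223), (240, np.int64(125), 0.225), (241, np.int64(125), 0.226), (242, np.int64(123), 0.227), (243, np.int64(144), 0.227), (244, np.int64(168), 0.228), (245, np.int64(190), 0.228), (246, np.int64(194), 0.229), (247, np.int64(198), 0.228), (248, np.int64(199), 0.229), (249, np.int64(200), 0.229), (308, np.int64(127), 0.229), (309, np.int64(129), 0.228), 
[... 1225 characters left out ...]
np.int64(47), 0.23), (278, np.int64(51), 0.23), (279, np.int64(110), 0.229), (280, np.int64(197), 0.227), (281, np.int64(199), 0.229), (282, np.int64(198), 0.229), (283, np.int64(197), 0.23), (284, np.int64(199), 0.229), (285, np.int64(200), 0.229), (354, np.int64(198), 0.23), (355, np.int64(200), 0.228), (356, np.int64(200), 0.229), (357, np.int64(201), 0.23), (358, np.int64(201), 0.229), (359, np.int64(185), 0.228), (360, np.int64(167), 0.229), (361, np.int64(126), 0.228), (362, np.int64(60), 0.23), (363, np.int64(51), 0.23), (364, np.int64(49), 0.23), (365, np.int64(56), 0.23), (366, np.int64(94), 0.23), (367, np.int64(118), 0.229), (368, np.int64(121), 0.229), (369, np.int64(119), 0.23)]
```

Call:
move_arm(
  deltas=[
    [[0,0,0],[0.46,0.085,-0.3],1],
    [[0,0,0],[0.46,0.085,-0.7],1],
    [[0,0,0],[0.46,0.085,-0.7],1],
  ],
)

```text
time: 4.88
tool_pos: [0.5603, -0.2586, 0.122]
tcp_rot: [-3.131, -0.184, 0.013]
wrist_force: [-1.0, 0.6, -1.8]
width: 0.416
```

Call:
move_arm(
  deltas=[
    [[0,0,0],[0,0,-0.5],1],
    [[0,0,0],[0,0,-0.5],1],
    [[0,0,0],[0,0,-0.5],1],
    [[0,0,0],[0,0,-0.5],1],
  ],
)

```text
time: 5.38
tool_pos: [0.5651, -0.2625, 0.0793]
tcp_rot: [3.134, 0.181, 0.006]
wrist_force: [-0.7, -0.1, -1.4]
width: 0.417
```

Call:
move_arm(
  deltas=[
    [[0,0,0],[0,0,0],1],
    [[0,0,0],[0,0,0],1],
  ],
)

```text
time: 5.62
tool_pos: [0.5638, -0.2619, 0.0773]
tcp_rot: [3.136, 0.182, 0.002]
wrist_force: [-0.0, 0.0, -1.6]
width: 0.416
```

```bash
python3 - <<'E'
from h import *
s=status.read_state(); print(s['time'],s['tool_pos'],s['tcp_rot'],yaw(s),s['wrist_force'].round(1),s['joint_vel'].round(3))
E
```

```text
5.625 [ 0.56383669 -0.26187281  0.07733209] [3.13554815e+00 1.81549395e-01 2.15224464e-03] 6.627527007803577 [-0.   0.  -1.6] [-0.001  0.008  0.006  0.002 -0.002  0.   ]
```

Call:
move_arm(
  deltas=[
    [[0,0,0],[-0.012,0.016,0],1],
    [[0,0,0],[-0.012,0.016,-0.05],1],
    [[0,0,0],[-0.012,0.016,-0.1],1],
    [[0,0,0],[-0.012,0.016,-0.14],1],
    [[0,0,0],[-0.012,0.016,-0.18],1],
    [[0,0,0],[-0.012,0.016,-0.18],1],
  ],
)

```text
time: 6.38
tool_pos: [0.5619, -0.2599, 0.0577]
tcp_rot: [-3.136, -0.182, 0.001]
wrist_force: [0.0, 0.4, -1.9]
width: 0.417
```

Call:
move_arm(
  deltas=[
    [[0,0,0],[0,0,-0.05],1],
    [[0,0,0],[0,0,-0.1],1],
    [[0,0,0],[0,0,-0.14],1],
    [[0,0,0],[0,0,-0.16],1],
    [[0,0,0],[0,0,-0.17],1],
    [[0,0,0],[0,0,-0.17],1],
  ],
)

```text
time: 7.12
tool_pos: [0.5621, -0.2599, 0.0413]
tcp_rot: [-3.136, -0.182, 0.0]
wrist_force: [-0.1, 0.2, -1.5]
width: 0.416
```

Call:
move_arm(
  deltas=[
    [[0,0,0],[0,0,-0.01],1],
    [[0,0,0],[0,0,-0.02],1],
    [[0,0,0],[0,0,-0.02],1],
  ],
)

```text
time: 7.5
tool_pos: [0.5623, -0.26, 0.0408]
tcp_rot: [3.136, 0.182, 0.0]
wrist_force: [-3.8, 1.8, 7.2]
width: 0.411
```

Shoulder contact (7 N up) at the expected depth. Release, rise, look.

Call:
move_arm(
  deltas=[
    [[0,0,0],[0,0,0.01],0.3],
    [[0,0,0],[0,0,0.01],-0.4],
    [[0,0,0],[0,0,0.01],-1],
    [[0,0,0],[0,0,0.01],-1],
    [[0,0,0],[0,0,0.4],-1],
    [[0,0,0],[0,0,1],-1],
  ],
)

```text
time: 8.25
tool_pos: [0.56, -0.2589, 0.1372]
tcp_rot: [-3.133, -0.181, 0.009]
wrist_force: [0.7, -1.0, 0.3]
width: 1.0
```

Call:
move_arm(
  deltas=[
    [[0,0,0],[-0.2,0,0.5],-1],
    [[0,0,0],[-0.45,0,0.8],-1],
    [[0,0,0],[-0.45,0,0.8],-1],
    [[0,0,0],[-0.45,0,0.8],-1],
  ],
)

```text
time: 8.75
tool_pos: [0.517, -0.2598, 0.2185]
tcp_rot: [-3.136, -0.181, 0.0]
wrist_force: [-0.3, 0.1, -0.6]
width: 1.001
```

```bash
python3 - <<'E'
from h import *
s=status.read_state(); print(s['time'],s['tool_pos'],yaw(s),s['wrist_force'].round(1),s['width'])
im,d,ci=snap('wrist','w4'); X=cloud(d,ci); Z=X[:,:,2]
m=(Z>.06)&(Z<.09)&(np.hypot(X[:,:,0]-.562,X[:,:,1]+.26)<.04)
r=rect(m,ci,.074,(.562,-.26)); print('lamp',np.nanmedian(Z[m]),np.nanpercentile(Z[m],[5,95]),r[1])
z=X[m&(Z>.07)]; A=np.c_[z[:,:2],np.ones(len(z))]; print('tilt',np.linalg.lstsq(A,z[:,2],rcond=None)[0][:2])
gs=(Z>.022)&(Z<.04); print('slab',np.nanmedian(Z[gs]),rect(gs,ci,.03,(.561,-.259))[1])
# tongs and vial from top (earlier) 
im,d,ci=load('top0')
f=lambda u,v,z:onz(ci,180+u/6,195+v/6,z)[:2]
L,R,H,JL,JR=f(287,335,.034),f(402,278,.034),f(490,425,.02),f(105,198,.018),f(213,78,.018)
g=(L+R)/2; j=(JL+JR)/2; print(g,L-R,np.degrees(np.arctan2(*(j-H)[::-1])),j,np.linalg.norm(j-H),np.linalg.norm(JL-JR))
E
```

```text
8.75 [ 0.51700992 -0.25978397  0.21851715] 6.618945798917153 [-0.3  0.1 -0.6] 1.0006272673663779
lamp 0.07415900881799886 [0.07223509 0.07552393] ((563.296875, -260.21600341796875), (35.88953399658203, 35.73414611816406), 6.608983516693115)
tilt [ 0.00138514 -0.00121269]
slab 0.030057154171594904 ((559.1541748046875, -261.52777099609375), (43.62903594970703, 43.50402069091797), 6.6089372634887695)
[0.42446387 0.25194695] [-0.02381638  0.04900424] 49.052516537181205 [0.49785888 0.33517763] 0.19056410561874632 0.06947128125150791
```

Lamp is home: top at 74.2 mm, level. Off to the tongs.

Call:
move_arm(
  deltas=[
    [[0,0,0.06],[-0.12,0.5,0],-1],
    [[0,0,0.1],[-0.23,1,0],-1],
  ],
)

```text
time: 9.05
tool_pos: [0.4933, -0.1587, 0.2168]
tcp_rot: [-3.11, -0.428, 0.005]
wrist_force: [0.3, 0.3, -0.0]
width: 1.002
```

Call:
move_arm(
  deltas=[
    [[0,0,0.06],[-0.12,0.5,0],-1],
    [[0,0,0.1],[-0.23,1,0],-1],
  ],
)

```text
time: 9.3
tool_pos: [0.4701, -0.0581, 0.2171]
tcp_rot: [-3.067, -0.673, 0.005]
wrist_force: [-0.1, 1.5, 0.8]
width: 1.0
```

Call:
move_arm(
  deltas=[
    [[0,0,0.06],[-0.12,0.5,0],-1],
    [[0,0,0.1],[-0.23,1,0],-1],
  ],
)

```text
time: 9.55
tool_pos: [0.447, 0.0418, 0.2173]
tcp_rot: [-3.005, -0.912, 0.005]
wrist_force: [0.6, 1.0, 0.2]
width: 0.999
```

Call:
move_arm(
  deltas=[
    [[0,0,0.06],[-0.12,0.5,0],-1],
    [[0,0,0.1],[-0.23,1,0],-1],
  ],
)

```text
time: 9.8
tool_pos: [0.4239, 0.1417, 0.2174]
tcp_rot: [-2.925, -1.146, 0.005]
wrist_force: [1.8, 0.1, -0.1]
width: 0.997
```

Call:
move_arm(
  deltas=[
    [[0,0,0.06],[-0.12,0.5,0],-1],
    [[0,0,0.08],[-0.23,0.85,0],-1],
    [[0,0,0.08],[-0.23,0.85,0],-1],
    [[0,0,0.08],[-0.23,0.85,0],-1],
  ],
)

```text
time: 10.3
tool_pos: [0.4017, 0.2247, 0.2179]
tcp_rot: [2.848, 1.324, -0.004]
wrist_force: [0.2, -0.2, 0.5]
width: 1.0
```

```bash
python3 - <<'E'
from h import *
s=status.read_state(); print(s['time'],s['tool_pos'],yaw(s),s['wrist_force'].round(1),s['width'])
im,d,ci=snap('wrist','w5'); X=cloud(d,ci); Z=X[:,:,2]
m=(Z>.026)&(Z<.045)&(np.hypot(X[:,:,0]-.428,X[:,:,1]-.255)<.06)
n,l,st,c=cv2.connectedComponentsWithStats(m.astype(np.uint8))
for i in range(1,n):
    if st[i,4]>30: p=X[l==i]; print(st[i],np.nanmean(p,0),cv2.minAreaRect((p[:,:2]*1000).astype(np.float32)))
E
```

```text
10.3 [0.40167933 0.22474207 0.21785742] 49.87244622850566 [ 0.2 -0.2  0.5] 0.9998352726119243
[298 111   6  40 164] [0.41575911 0.27613105 0.03350273] ((415.3206787109375, 275.91680908203125), (42.98235321044922, 4.115874767303467), 51.50874710083008)
[342 112  10  41 172] [0.454023   0.24189856 0.03339635] ((453.808837890625, 241.27810668945312), (44.23068618774414, 4.19993782043457), 43.06120300292969)
```

View pics/w5.png

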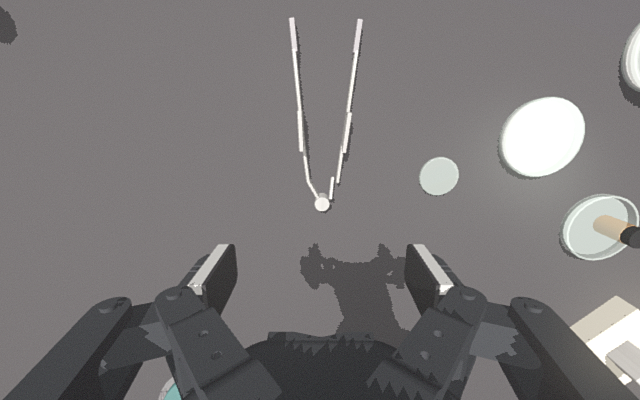

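Plates at (0.416,0.276) and (0.454,0.242), tops 34 mm: grip point (0.435,0.259), heading about 47.5°.

Call:
move_arm(
  deltas=[
    [[0,0,-0.024],[0.33,0.34,-0.3],-1],
    [[0,0,-0.024],[0.33,0.34,-0.9],-1],
  ],
)

```text
time: 10.6
tool_pos: [0.4408, 0.2611, 0.1318]
tcp_rot: [-2.874, -1.266, -0.016]
wrist_force: [-0.0, -0.3, -0.4]
width: 1.002
```

Call:
move_arm(
  deltas=[
    [[0,0,0],[0,0,-0.5],-1],
    [[0,0,0],[0,0,-0.9],-1],
    [[0,0,0],[0,0,-0.9],-1],
    [[0,0,0],[0,0,-0.9],-1],
  ],
)

```text
time: 11.1
tool_pos: [0.4364, 0.2589, 0.0405]
tcp_rot: [-2.874, -1.268, -0.002]
wrist_force: [0.1, 0.4, 0.4]
width: 1.001
```

```bash
python3 - <<'E'
from h import *
s=status.read_state(); print(s['time'],s['tool_pos'],s['tcp_rot'],yaw(s),s['wrist_force'].round(1),s['width'])
im,d,ci=snap('wrist','w6')
im,d,ci=load('w5'); X=cloud(d,ci); Z=X[:,:,2]
# vial cap from top view depth + scene
for n in ('top0','scene0','w5'):
    im,d,ci=load(n); X=cloud(d,ci); Z=X[:,:,2]
    m=(Z>.047)&(Z<.056)&(np.hypot(X[:,:,0]-.635,X[:,:,1]+.073)<.035); p=X[m]; print(n,m.sum(),np.nanmean(p,0),(np.nanmax(p,0)+np.nanmin(p,0))/2,np.nanmedian(p[:,2]))
    m=(Z>.010)&(Z<.018)&(np.hypot(X[:,:,0]-.635,X[:,:,1]+.073)<.07); p=X[m]; 
    if m.sum()>20: print('  dish',cv2.minEnclosingCircle((p[:,:2]*1000).astype(np.float32)))
E
```

```text
11.1 [0.43643146 0.25886396 0.040486  ] [-2.87442010e+00 -1.26768014e+00 -2.37434022e-03] 47.597013091832714 [0.1 0.4 0.4] 1.0009271257683483
top0 66 [ 0.63950105 -0.07317144  0.05118964] [ 0.63945431 -0.0733825   0.0512352 ] 0.05120020109305647
  dish ((630.8590087890625, -70.33837127685547), 45.55278396606445)
scene0 81 [ 0.6449997  -0.07521016  0.05147569] [ 0.64349202 -0.07604641  0.05070333] 0.051807683781135414
  dish ((633.7521362304688, -73.15933990478516), 46.771331787109375)
w5 215 [ 0.63644127 -0.07170987  0.05038532] [ 0.63839615 -0.07415746  0.04987941] 0.05068106641219695
  dish ((632.8570556640625, -72.47211456298828), 46.71424865722656)
```

Call:
move_arm(
  deltas=[
    [[0,0,0],[-0.015,0,-0.2],-1],
    [[0,0,0],[-0.015,0,-0.36],-1],
    [[0,0,0],[-0.015,0,-0.36],-1],
    [[0,0,0],[-0.015,0,-0.36],-0.4],
    [[0,0,0],[-0.015,0,-0.36],-0.25],
    [[0,0,0],[-0.015,0,-0.36],-0.2],
    [[0,0,0],[-0.015,0,-0.36],-0.2],
    [[0,0,0],[-0.015,0,-0.36],-0.2],
  ],
  grip_force=30,
)

```text
time: 12.15
tool_pos: [0.4349, 0.2598, 0.0049]
tcp_rot: [-2.873, -1.27, -0.004]
wrist_force: [-0.5, -0.6, 5.3]
width: 0.602
```

Call:
move_arm(
  deltas=[
    [[0,0,0],[0,0,0.05],-0.22],
    [[0,0,0],[0,0,0.2],-0.22],
    [[0,0,0],[0,0,0.5],-0.22],
    [[0,0,0],[0,0,0.8],-0.22],
    [[0,0,0],[0,0,0.8],-0.22],
    [[0,0,0],[0,0,0.8],-0.22],
  ],
)

```text
time: 12.9
tool_pos: [0.4332, 0.2588, 0.083]
tcp_rot: [2.874, 1.27, -0.001]
wrist_force: [-0.7, 0.1, -1.6]
width: 0.608
```

```bash
python3 - <<'E'
from h import *
s=status.read_state(); print(s['time'],s['tool_pos'],s['tcp_rot'],yaw(s),s['wrist_force'].round(1),s['torque'].round(2),s['width'])
im,d,ci=snap('wrist','w7')
E
```

```text
12.9 [0.43318121 0.25882255 0.08299208] [ 2.87363802e+00  1.26955738e+00 -6.65779871e-04] 47.67115462727478 [-0.7  0.1 -1.6] [0.   0.03 0.04] 0.6076248833192363
```

View pics/w7.png

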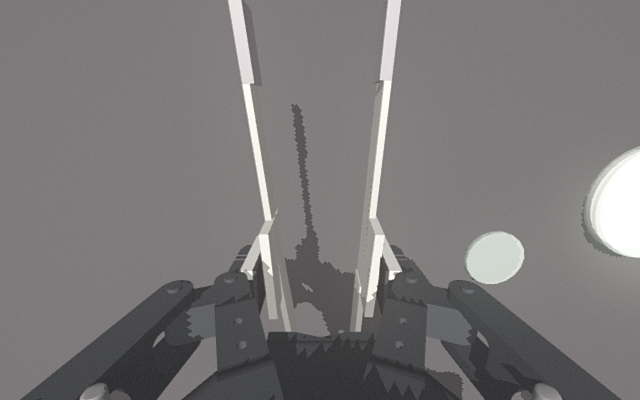

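Tongs held between the pads, arms straight ahead: left pad (242,40), right pad (390,40), cut off by the top edge. Measuring jaw pose in the tool frame.

```bash
cat > jaw.py <<'E'
from h import *
def jaws(fn,tp,yw):
    im,d,ci=load(fn); X=cloud(d,ci); a=np.radians(yw)
    P=X-tp; T=np.stack([P@[np.cos(a),np.sin(a),0],P@[-np.sin(a),np.cos(a),0],P[...,2]],-1)
    for nm,c in (('left',slice(225,275)),('right',slice(365,410))):
        for r0,r1 in ((0,25),(30,70),(95,150),(160,205)):
            q=T[r0:r1,c].reshape(-1,3); z=q[:,2]; q=q[(z>-.04)&(z<.06)]
            top=q[q[:,2]>np.percentile(q[:,2],97)-.004]   # top edge strip
            print(nm,r0,len(q),'x,y,z',np.median(top,0).round(4),'ymin/max',np.percentile(top[:,1],[5,95]).round(4))
E
python3 - <<'E'
from jaw import *
jaws('w7',np.array([.43318,.25882,.08299]),47.67)
E
```

```text
left 0 498 x,y,z [0.1094 0.0327 0.0135] ymin/max [0.0303 0.0353]
left 30 811 x,y,z [0.096  0.0314 0.0134] ymin/max [0.0289 0.034 ]
left 95 826 x,y,z [0.0673 0.0294 0.0133] ymin/max [0.0276 0.0316]
left 160 622 x,y,z [0.0402 0.0267 0.0132] ymin/max [0.0249 0.0287]
right 0 493 x,y,z [ 0.1094 -0.0284  0.0134] ymin/max [-0.0309 -0.0262]
right 30 780 x,y,z [ 0.096  -0.0277  0.0135] ymin/max [-0.0303 -0.0254]
right 95 779 x,y,z [ 0.0673 -0.0271  0.0133] ymin/max [-0.0289 -0.0256]
right 160 590 x,y,z [ 0.0404 -0.0256  0.0132] ymin/max [-0.0273 -0.0241]
```

Call:
move_arm(
  deltas=[
    [[0,0,-0.03],[0.08,-0.25,0.15],-0.22],
    [[0,0,-0.07],[0.17,-0.55,0.3],-0.22],
    [[0,0,-0.113],[0.27,-0.87,0.37],-0.22],
  ],
)

```text
time: 13.32
tool_pos: [0.4601, 0.1712, 0.1194]
tcp_rot: [-2.975, -1.008, 0.003]
wrist_force: [0.1, -0.9, -0.8]
width: 0.613
```

Call:
move_arm(
  deltas=[
    [[0,0,-0.04],[0.09,-0.3,0],-0.22],
    [[0,0,-0.08],[0.18,-0.6,0],-0.22],
    [[0,0,-0.113],[0.27,-0.87,0],-0.22],
  ],
)

```text
time: 13.7
tool_pos: [0.4865, 0.0838, 0.1185]
tcp_rot: [-3.053, -0.739, 0.005]
wrist_force: [0.1, -0.8, -1.4]
width: 0.611
```

Call:
move_arm(
  deltas=[
    [[0,0,-0.04],[0.09,-0.3,0],-0.22],
    [[0,0,-0.08],[0.18,-0.6,0],-0.22],
    [[0,0,-0.113],[0.27,-0.87,0],-0.22],
  ],
)

```text
time: 14.08
tool_pos: [0.5135, -0.003, 0.1183]
tcp_rot: [-3.106, -0.465, 0.005]
wrist_force: [-0.5, -0.0, -1.4]
width: 0.609
```

Call:
move_arm(
  deltas=[
    [[0,0,-0.04],[0.09,-0.3,0],-0.22],
    [[0,0,-0.08],[0.18,-0.6,0],-0.22],
    [[0,0,-0.113],[0.27,-0.87,0],-0.22],
    [[0,0,-0.113],[0.27,-0.87,0],-0.22],
    [[0,0,-0.113],[0.27,-0.87,0],-0.22],
    [[0,0,-0.113],[0.27,-0.87,0],-0.22],
  ],
)

```text
time: 14.82
tool_pos: [0.5408, -0.088, 0.1196]
tcp_rot: [-3.135, -0.193, 0.002]
wrist_force: [-0.5, 0.6, -1.5]
width: 0.612
```

```bash
python3 - <<'E'
from jaw import *
s=status.read_state(); tp=s['tool_pos'];y=yaw(s); print(s['time'],tp,y,s['wrist_force'].round(1),s['width'])
im,d,ci=snap('wrist','w8'); jaws('w8',tp,y)
X=cloud(d,ci);Z=X[:,:,2]
m=(Z>.046)&(Z<.056)&(np.hypot(X[:,:,0]-.64,X[:,:,1]+.073)<.03); p=X[m]; v,u=np.nonzero(m)
print(m.sum(),np.nanmedian(p,0),u.min(),u.max(),v.min(),v.max())
k=max(cv2.findContours(m.astype(np.uint8),0,1)[0],key=cv2.contourArea)
Q=np.array([onz(ci,*c[0],.051)[:2] for c in k]).astype(np.float32)*1000; c,r=cv2.minEnclosingCircle(Q); print('cap',c,r, p[:,:2].mean(0))
a=np.radians(y); o=np.array(c)/1000-tp[:2]; print('tool',o@[np.cos(a),np.sin(a)],o@[-np.sin(a),np.cos(a)])
E
```

```text
14.825 [ 0.54083948 -0.08798325  0.1195659 ] 7.057815850334202 [-0.5  0.6 -1.5] 0.6119808937722955
left 0 502 x,y,z [0.1095 0.0326 0.0137] ymin/max [0.0302 0.0351]
left 30 821 x,y,z [0.0962 0.0312 0.0136] ymin/max [0.0287 0.0338]
left 95 827 x,y,z [0.0676 0.0293 0.0134] ymin/max [0.0273 0.0314]
left 160 627 x,y,z [0.0406 0.0266 0.0132] ymin/max [0.0248 0.0286]
right 0 494 x,y,z [ 0.1095 -0.0287  0.0137] ymin/max [-0.0311 -0.0264]
right 30 783 x,y,z [ 0.0963 -0.0279  0.0136] ymin/max [-0.0304 -0.0255]
right 95 781 x,y,z [ 0.0675 -0.0273  0.0134] ymin/max [-0.029  -0.0258]
right 160 596 x,y,z [ 0.0404 -0.0258  0.0132] ymin/max [-0.0276 -0.0242]
1122 [ 0.64160487 -0.07619847  0.05096748] 303 339 45 84
cap (641.3861694335938, -76.14893341064453) 12.410459518432617 [ 0.64151815 -0.07620418]
tool 0.10123890613068393 -0.0006096167016232805
```

View pics/w8.png

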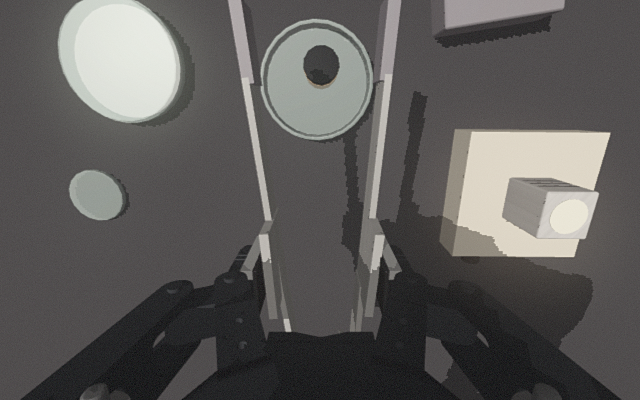

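Vial cap at (321,64), centred between the jaw pads (tool y −0.6 mm, jaws +1.5 mm). Lowering astride it with a 2 mm correction.

Call:
move_arm(
  deltas=[
    [[0,0,0],[0.02,-0.02,-0.2],-0.22],
    [[0,0,0],[0.02,-0.02,-0.45],-0.22],
    [[0,0,0],[0.02,-0.02,-0.7],-0.22],
    [[0,0,0],[0.02,-0.02,-0.9],-0.22],
    [[0,0,0],[0.02,-0.02,-0.955],-0.22],
    [[0,0,0],[0.02,-0.02,-0.955],-0.22],
    [[0,0,0],[0.02,-0.02,-0.955],-0.22],
  ],
)

```text
time: 15.75
tool_pos: [0.5446, -0.0909, 0.0259]
tcp_rot: [3.135, 0.192, 0.003]
wrist_force: [0.4, -0.5, -0.9]
width: 0.611
```

```bash
python3 - <<'E'
from h import *
s=status.read_state(); print(s['time'],s['tool_pos'],yaw(s),s['wrist_force'].round(1),s['width'])
im,d,ci=snap('scene','s1'); snap('wrist','w9')
u,v=proj(ci,[.62,-.08,.03]); u=int(u);v=int(v)
cv2.imwrite('pics/s1c.png',cv2.resize(im[v-70:v+70,u-100:u+100,::-1],None,fx=4,fy=4,interpolation=cv2.INTER_CUBIC))
E
```

```text
15.75 [ 0.54462824 -0.09094739  0.02593972] 7.010721462942448 [ 0.4 -0.5 -0.9] 0.6106820529408293
```

View pics/s1c.png

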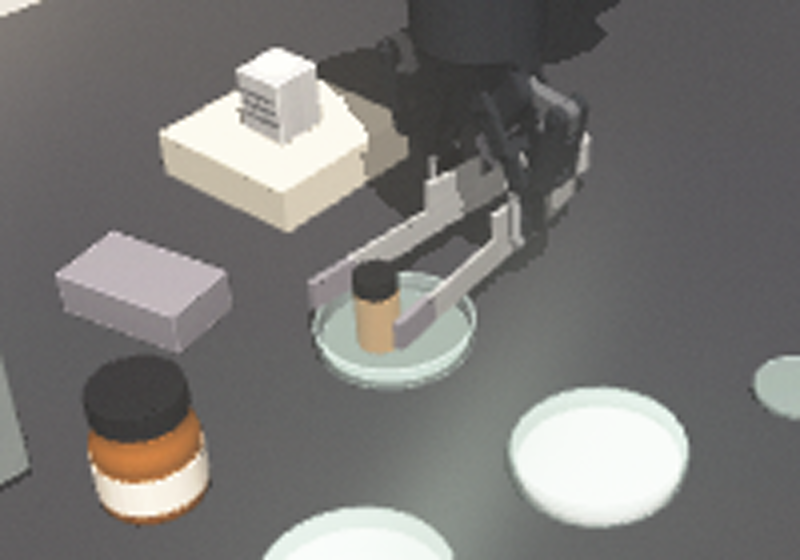

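Jaw pads stand either side of the vial, clear above the dish rim. Closing.

Call:
move_arm(
  deltas=[
    [[0,0,0],[-0.015,0.01,0],-0.2],
    [[0,0,0],[-0.015,0.01,0],-0.1],
    [[0,0,0],[-0.015,0.01,0],0],
    [[0,0,0],[-0.015,0.01,0],0.06],
    [[0,0,0],[-0.015,0.01,0],0.12],
    [[0,0,0],[-0.015,0.01,0],0.2],
    [[0,0,0],[-0.015,0.01,0],0.4],
    [[0,0,0],[-0.015,0.01,0],1],
    [[0,0,0],[-0.015,0.01,0],1],
    [[0,0,0],[-0.015,0.01,0],1],
  ],
  grip_force=40,
)

```text
time: 17.1
tool_pos: [0.5421, -0.0899, 0.0248]
tcp_rot: [-3.136, -0.192, -0.0]
wrist_force: [0.5, 0.9, -2.0]
width: 0.44
```

Call:
move_arm(
  deltas=[
    [[0,0,0],[0,0,0.03],1],
    [[0,0,0],[0,0,0.1],1],
    [[0,0,0],[0,0,0.25],1],
    [[0,0,0],[0,0,0.5],1],
    [[0,0,0],[0,0,0.75],1],
    [[0,0,0],[0,0,0.9],1],
    [[0,0,0],[0,0,0.9],1],
  ],
)

```text
time: 17.98
tool_pos: [0.5435, -0.0903, 0.1168]
tcp_rot: [3.135, 0.191, 0.006]
wrist_force: [0.3, 0.3, -1.0]
width: 0.439
```

Call:
move_arm(
  deltas=[
    [[0,0,0],[0,0,0.2],1],
    [[0,0,0],[0,0,0.4],1],
    [[0,0,0],[0,0,0.5],1],
    [[0,0,0],[0,0,0.5],1],
  ],
)

```text
time: 18.48
tool_pos: [0.5423, -0.09, 0.1648]
tcp_rot: [3.136, 0.192, 0.001]
wrist_force: [0.1, -0.3, -2.5]
width: 0.439
```

```bash
python3 - <<'E'
from jaw import *
s=status.read_state(); tp=s['tool_pos'];y=yaw(s); print(s['time'],tp,y,s['wrist_force'].round(1),s['width'])
im,d,ci=snap('scene','s2'); sc,sd,si=im,d,ci
im,d,ci=snap('wrist','w10'); T=cloud(d,ci)-tp; a=np.radians(y); T=np.stack([T@[np.cos(a),np.sin(a),0],T@[-np.sin(a),np.cos(a),0],T[...,2]],-1)
w=im.copy()
m=(np.abs(T[...,0]-.1)<.03)&(np.abs(T[...,1])<.0125)&(T[...,2]>0)&(T[...,2]<.05)
p=T[m]; print('vial wrist',m.sum(),np.nanmedian(p,0),np.nanpercentile(p[:,2],[5,50,95]))
X=cloud(sd,si); P=X-tp; P=np.stack([P@[np.cos(a),np.sin(a),0],P@[-np.sin(a),np.cos(a),0],P[...,2]],-1)
ms=(np.abs(P[...,0]-.1)<.03)&(np.abs(P[...,1])<.03)&(P[...,2]>-.06)&(P[...,2]<.06)
q=P[ms]; print('scene z range',np.nanpercentile(q[:,2],[1,5,50,95,99]))
u,v=proj(si,tp+np.array([.09,0,0])); u=int(u);v=int(v)
A=cv2.resize(sc[v-70:v+70,u-70:u+70,::-1],(400,400)); B=cv2.resize(w[0:150,225:415,::-1],(400,316)); B=np.vstack([B,np.zeros((84,400,3),np.uint8)])
cv2.imwrite('pics/s2c.png',np.hstack([A,B]))
E
```

```text
18.475 [ 0.54230128 -0.08999133  0.16480773] 6.990887454185982 [ 0.1 -0.3 -2.5] 0.4389378852587122
vial wrist 4498 [0.09849644 0.00071939 0.02474708] [0.00908952 0.02474708 0.02604446]
scene z range [-0.0198632  -0.01650269  0.00837253  0.02745106  0.0285999 ]
```

View pics/s2c.png

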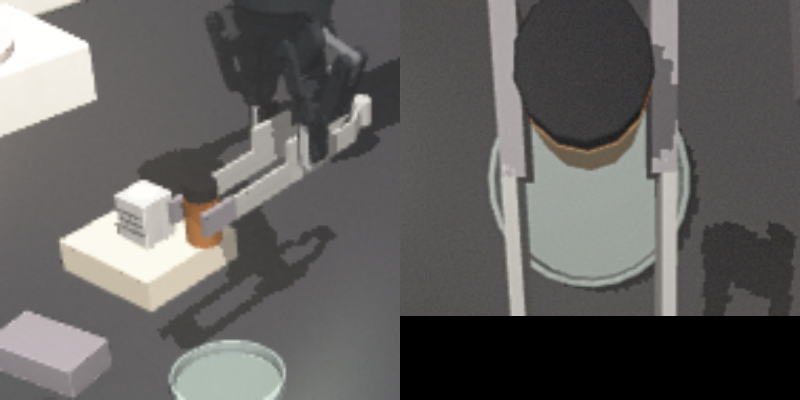

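Vial held upright, out of the dish (left panel (200,215)). Carrying it over the lamp.

Call:
move_arm(
  deltas=[
    [[0,0,0],[-0.08,-0.18,0],1],
    [[0,0,0],[-0.2,-0.45,0],1],
    [[0,0,0],[-0.32,-0.72,0],1],
    [[0,0,0],[-0.4,-0.92,0],1],
  ],
)

```text
time: 19.08
tool_pos: [0.5005, -0.1836, 0.1638]
tcp_rot: [-3.136, -0.19, 0.003]
wrist_force: [-0.1, 0.5, -0.9]
width: 0.44
```

Call:
move_arm(
  deltas=[
    [[0,0,0],[-0.1,-0.25,0],1],
    [[0,0,0],[-0.22,-0.55,0],1],
    [[0,0,0],[-0.32,-0.8,-0.08],1],
    [[0,0,0],[-0.39,-0.91,-0.15],1],
    [[0,0,0],[-0.39,-0.91,-0.18],1],
    [[0,0,0],[-0.39,-0.91,-0.18],1],
    [[0,0,0],[-0.39,-0.91,-0.18],1],
    [[0,0,0],[-0.39,-0.91,-0.18],1],
  ],
)

```text
time: 20.08
tool_pos: [0.4637, -0.2725, 0.1472]
tcp_rot: [3.135, 0.193, 0.001]
wrist_force: [0.7, -0.2, -2.2]
width: 0.439
```

```bash
python3 - <<'E'
from h import *
s=status.read_state(); tp=s['tool_pos'];y=yaw(s); print(s['time'],tp,s['tcp_rot'],y,s['wrist_force'].round(1),s['width'])
si,dd,ci=snap('scene','s3'); X=cloud(dd,ci)
wi,wd,wc=snap('wrist','w11'); W=cloud(wd,wc); ti,td,tc=snap('top','t3'); T=cloud(td,tc)
for n,C in (('scene',X),('wrist',W),('top',T)):
    r=np.hypot(C[...,0]-.563,C[...,1]+.26); z=C[...,2]
    m=(r<.03)&(z>.165)&(z<.178); p=C[m]
    if len(p): print(n,'cap',len(p),np.median(p,0),(p.max(0)+p.min(0))/2)
# cap top circle at its plane, scene & top, by contour of the flat cap top
for n,im,C,c in (('scene',si,X,ci),('wrist',wi,W,wc)):
    z=C[...,2]; r=np.hypot(C[...,0]-.563,C[...,1]+.26)
    dark=im.max(2)<80; m=dark&(r<.022)&(z>.167)
    k=max(cv2.findContours(m.astype(np.uint8),0,1)[0],key=cv2.contourArea); Q=np.array([onz(c,*q[0],.1705)[:2] for q in k]).astype(np.float32)*1000
    print(n,cv2.minEnclosingCircle(Q))
# scene: edges of vial and lamp columns -> gap & tilt (amber mask)
hsv=cv2.cvtColor(si,cv2.COLOR_RGB2HSV); am=(hsv[...,0]<20)&(hsv[...,1]>110); u0,v0=map(int,proj(ci,[.563,-.26,.14])); 
mm=np.zeros_like(am); mm[v0-40:v0+40,u0-25:u0+25]=am[v0-40:v0+40,u0-25:u0+25]; vv,uu=np.nonzero(mm)
print('amber rows',vv.min(),vv.max(),'cols',uu.min(),uu.max(),'low row pred z.124',proj(ci,[.563+.008,-.26+.007,.124]),'lamp top',proj(ci,[.563,-.26,.074]))
cv2.imwrite('pics/s3c.png',np.hstack([cv2.resize(si[v0-60:v0+60,u0-70:u0+70,::-1],(466,400)),cv2.resize(ti[150:240,390:470,::-1],(333,375)).copy() if 0 else cv2.resize(wi[0:170,230:410,::-1],(333,400))]))
E
```

```text
20.075 [ 0.46367378 -0.27248286  0.1471541 ] [3.13532798e+00 1.93243089e-01 9.23823661e-04] 7.053829342670345 [ 0.7 -0.2 -2.2] 0.4389694416364184
scene cap 76 [ 0.56790636 -0.25405958  0.17319663] [ 0.5651144  -0.25718578  0.17065038]
wrist cap 3868 [ 0.56225264 -0.25763853  0.17293566] [ 0.56203992 -0.25745837  0.17032046]
top cap 95 [ 0.56083101 -0.25449307  0.17290989] [ 0.56078547 -0.25473663  0.17096976]
scene ((567.0599365234375, -259.2525939941406), 19.539838790893555)
wrist ((567.437255859375, -262.22247314453125), 8.895684242248535)
amber rows 115 129 cols 221 231 low row pred z.124 [226.44131108 129.46472156] lamp top [229.54340911 145.32006153]
```

View pics/s3c.png

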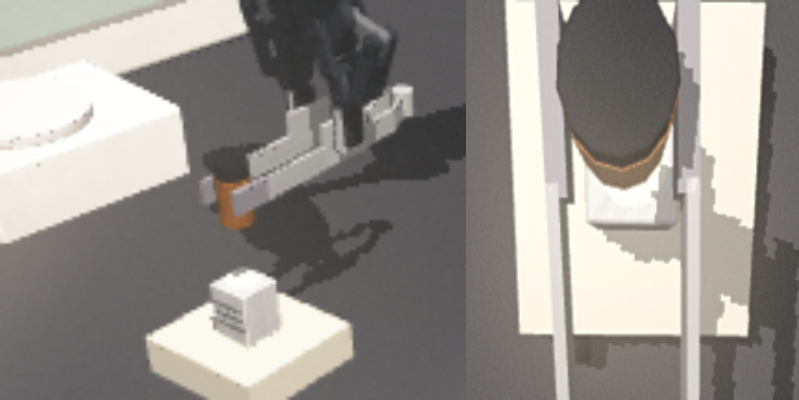

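Vial upright over the lamp, gap about 51 mm; both cameras show it ~2.5 mm too far in +y. Correct and settle.

Call:
move_arm(
  deltas=[
    [[0,0,0],[0.005,-0.012,0],1],
    [[0,0,0],[0.005,-0.025,0],1],
    [[0,0,0],[0.005,-0.025,0],1],
    [[0,0,0],[0.005,-0.025,0],1],
    [[0,0,0],[0.005,-0.025,0],1],
    [[0,0,0],[0.005,-0.025,0],1],
    [[0,0,0],[0.005,-0.025,0],1],
    [[0,0,0],[0.005,-0.025,0],1],
  ],
)

```text
time: 21.22
tool_pos: [0.4636, -0.2754, 0.1468]
tcp_rot: [3.136, 0.192, 0.0]
wrist_force: [0.0, -0.7, -1.6]
width: 0.441
```

```bash
python3 - <<'E'
from h import *
s=status.read_state(); print(s['time'],s['tool_pos'],s['wrist_force'].round(1),s['width'],abs(s['joint_vel']).max())
for n in ('wrist','top'):
    im,d,ci=snap(n); C=cloud(d,ci); r=np.hypot(C[...,0]-.563,C[...,1]+.26); z=C[...,2]
    p=C[(r<.03)&(z>.168)&(z<.178)]; A=np.c_[p[:,:2],np.ones(len(p))]
    print(n,len(p),np.median(p,0),(p.max(0)+p.min(0))/2,'tilt',np.linalg.lstsq(A,p[:,2],rcond=None)[0][:2])
b=load('top0')[0].astype(int); df=np.abs(im.astype(int)-b).max(2)>40
k,l,st,c=cv2.connectedComponentsWithStats(df.astype(np.uint8))
print([(tuple(st[i]),c[i].round()) for i in range(1,k) if st[i,4]>25])
E
```

```text
21.225 [ 0.46360761 -0.27544869  0.14677241] [ 0.  -0.7 -1.6] 0.44147425438282767 0.001621780694889059
wrist 3805 [ 0.56247043 -0.26060067  0.17256838] [ 0.56196275 -0.26049465  0.17162582] tilt [0.01215773 0.00273057]
top 93 [ 0.56084379 -0.25731341  0.1725004 ] [ 0.5610499  -0.25712019  0.17207758] tilt [ 0.02659538 -0.03084918]
[((np.int32(358), np.int32(156), np.int32(11), np.int32(12), np.int32(94)), array([363., 162.])), ((np.int32(428), np.int32(180), np.int32(33), np.int32(43), np.int32(618)), array([446., 196.])), ((np.int32(467), np.int32(187), np.int32(31), np.int32(49), np.int32(451)), array([484., 213.])), ((np.int32(211), np.int32(203), np.int32(51), np.int32(58), np.int32(184)), array([237., 231.])), ((np.int32(493), np.int32(206), np.int32(47), np.int32(39), np.int32(871)), array([516., 225.])), ((np.int32(460), np.int32(212), np.int32(9), np.int32(26), np.int32(73)), array([463., 225.])), ((np.int32(547), np.int32(217), np.int32(9), np.int32(30), np.int32(166)), array([550., 229.])), ((np.int32(340), np.int32(219), np.int32(18), np.int32(18), np.int32(233)), array([3
[... 775 characters left out ...]
[470., 306.])), ((np.int32(464), np.int32(283), np.int32(22), np.int32(25), np.int32(253)), array([474., 295.])), ((np.int32(505), np.int32(288), np.int32(18), np.int32(17), np.int32(141)), array([514., 298.])), ((np.int32(503), np.int32(319), np.int32(20), np.int32(25), np.int32(211)), array([513., 332.])), ((np.int32(405), np.int32(336), np.int32(81), np.int32(64), np.int32(2300)), array([446., 382.])), ((np.int32(619), np.int32(350), np.int32(20), np.int32(8), np.int32(48)), array([629., 354.])), ((np.int32(283), np.int32(353), np.int32(90), np.int32(47), np.int32(1014)), array([318., 382.])), ((np.int32(268), np.int32(378), np.int32(12), np.int32(22), np.int32(53)), array([274., 390.]))]
```

Centred, still and level, and the bystanders haven't changed in the picture. Handing in.

```bash
python3 -c "
from workcell import order; print(order.finish_job())"
```

```text
the job is handed in; nothing more can be done
None
```

The job is done and handed in at about 21 s on the robot's clock. The lamp is plugged home, and the tongs are holding the vial still above it.

- **Lamp:** It went into the socket and I let go of it. Afterwards its top stood at 74.2 mm and was level, with the block square to the slab. The shoulder contact was felt as about 7 N upward.
- **Tongs and vial:** I picked up the tongs part-squeezed, lowered them astride the vial and closed them. I then lifted the vial out; the fingers held only the tongs' plates, 10 cm behind the vial.
- **Last checks:** The cap top was at 172.5 mm, so the gap to the lamp is about 50 mm. In the wrist view the vial's centre is within about 1 mm of the lamp's. The cap was level to about 0.7° in the wrist view, and the joints were at rest.
- **Bystanders:** Comparing the top view before and after showed changes only where the lamp, tongs, vial, arm and shadows were.

Two readings disagreed:

- **Position:** The top camera reads about 3 mm further in +y than the wrist camera, for both the socket and the vial. I took this as its calibration bias and used the difference between the two readings.
- **Tilt:** The top camera gave a tilt of 1.5–2° per axis, but from only 93 noisy depth points, so I went by the wrist view.

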